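# Load the paint rack into the bottle shaker past its sprung gate

### The arm

A 6-joint arm with a two-finger parallel gripper is mounted at the origin on the work surface. World frame = base frame: x ahead of the robot, y to its left, z up, the work surface at z = 0. Lengths are in m, angles in degrees, forces in N, time in s.
With the tool pointing down it reaches from about 0.25 to 0.725 m from the base axis. Payload 9.7 kg.
Tool frame: the origin (TCP) lies midway between the tips of the shut fingers; the grasp point (between the pads) lies 19 mm behind it; x points along the fingers, y is the direction in which the jaws open and shut, and the axes are right-handed (so a half turn about x gives the same grasp; the last joint's range is limited). The gripper opens to 85 mm and grips with 20 to 120 N. Pads are 22 mm wide; open, the fingers measure 114 mm over their backs; the gripper's body (76 mm by 85 mm) begins 54 mm behind the grasp point. The pads swing forward as they close: fully open they stand 13 mm farther back than shut.
Start: joints at [0, 4.979, 10.078, 95.1, 0, 90], TCP at [0.55, -0, 0.231] pointing down, gripper open.
Joint ranges: [-179.16, 179.16], [-48.56, 103.87], [-65.8, 70.77], [-126.05, 130.52], [-82.76, 87.17], [-180, 180]. Speed limits (degrees/s): [127.2, 127.2, 147.25, 180, 180, 180].

### API

Orientations are given as [roll, pitch, yaw] about the fixed x, y, z axes, in that order (R = Rz(yaw) Ry(pitch) Rx(roll)).
In Python, from workcell import bot, cams gives the robot as it stands.
- The arm moves only by the tool apply_moves, never from a script. Its argument "commands" is a list of rows, each a list of 5 numbers: the shift along the tool's x, y, z in m, then the turn about the tool's x in rad, then the opening, from -1 (shut) to 1 (fully open). In form: [[tx, ty, tz, roll, hand], ...]. A call has 1 to 12 rows; each row is the pose to reach, as a shift and turn from the pose measured when the call began, along the tool's axes at that moment; what a row does not reach only later rows make up. A row lasts 1/10 s, in which the tool goes at most 50 mm and 8.59 degrees, less where a joint would pass 70% of its speed; a pose out of reach is approached as far as the arm can. A call with a gripper value outside its range is refused whole. The fingers move at their own pace and stop on an object; "newtons" is the grip in N (left out, the last holds). Time passes only in rows, so rows that repeat a pose let the fingers close. It gives the time, the measured TCP pose, the force and the opening at its end, in the units of the state.
- bot.get_obs(): the state, without advancing time (a new reading comes with each control period).
- cams.camera(name): name is "scene" or "side" or "wrist"; returns a dict with "frame" (480x640x3 uint8, blue, green, red), "depth" (480x640 float32, m along the optical axis (not along the pixel's ray), 0 where there is no reading), "camera_matrix" (3x3 intrinsics, pixels), "R" (3x3) and "t" (3): a world point X has camera coordinates R X + t; the wrist camera has in their place "mount" (4x4, takes a point from camera to tool coordinates, whose origin is the TCP and whose axes are the tool frame's). Camera axes: x right, y down, z forward; pixel columns grow to the right and rows downward; lengths in m; the calibration is good to about 2 mm. A picture is of the moment at which its call begins: read the wrist's pose just before it.
- bot.job_done(): hands the job in, once; it reports no verdict.
Trained networks look in the newest picture that a camera, given by its name, has taken for a name from the list of things; names that differ only in an ending like _2 or _b are one class to them, and where a whole thing is asked for, a point or a joint stands for the part that bears it (a point fixed in the world has none). Each returns a list of dicts, best first, with "confidence" (0 to 1); they miss things now and then, are a little off and sometimes report something else, mostly with a low value. They report only what shows in the picture. A call takes as long as a camera call.
- cams.spot_in(name, camera): "rect" ([left, top, right, bottom] in pixels, round what is visible of it).
The state is a dict: "time": time; "q": joint angles; "qd": joint speeds; "joint_efforts": joint torques, N m; "ee_pos": TCP position; "tcp_rot": TCP orientation; "wrist_force": force on the tool from outside, world axes, zero at the start; "torque": the same for the moment, N m; "opening": finger opening in m.
Only numpy, scipy, OpenCV 4.12 (cv2) and the standard library are available. Lean on these libraries where they do the work, as an engineer would, in place of code of your own. Each camera call takes 0.05 s, during which the arm holds its last target. There are 200 camera calls.

### The job

Load the bottle shaker: with a fingertip swing its sprung gate outward and hold it open while you push the rack of paint bottles along the lane, past the gate, until it is fully home against the end stop; then let the gate spring shut behind the rack and leave everything untouched. The gate must stay held clear of the rack until the rack is home and never press or scrape on it. Only push: do not grip, lift or tip the rack or its bottles, and leave the other things on the desk where they are.

Things in the scene. Friction and masses are not known exactly. Their poses are not given: they have to be found in the camera images.
- shaker: the bottle shaker: white box 390 mm long, 170 mm wide, with a flat dark metal deck 62 mm above the table. Fixed, turned by up to 0.35 rad. Origin on the table under the lane's centre line; y runs along the lane, the way the rack is pushed; the -x side (with the dial) faces the robot and carries the gate. Positions below given as 'shaker x, y' are in this frame
- lane (a point): point on the deck on the lane's centre line, at shaker y = -200 mm (infeed end). The lane is the strip of deck between two straight steel rails 9 mm high, 5 mm wide, inner faces at shaker x = -36.5 and +36.5 mm, from y = -245 to +121 mm. Behind the rack the lane is empty; the deck is 164 mm wide, from y = -253 to +133 mm
- stop_face (a point): middle of the face of the upright end stop (45 mm high, 83 mm wide) that closes the lane and that the rack is pushed against: shaker y = +111 mm, 20 mm above the deck
- gate (a joint): angle of the gate (rad): 0 = shut, growing as its free end swings outward, away from the lane, to shaker -x; stop at 0.5. It turns on an upright pin at the infeed end. A spring shuts it, about 0.33 Nm at 0 and 0.45 Nm at 0.2 rad; let go, it is shut in about 0.2 s. From 0.11 rad its lip is clear of the rack's path
- gate_arm (a point): the gate's arm, a flat upright steel sheet 3 mm thick: this point is on its inner face, 10 mm below its top edge, beside the lip. Shut, the arm lies along the robot side of the lane, inner face at shaker x = -42 mm, y = -222 to +28 mm, 12 to 60 mm above the deck. A finger in the lane behind the rack can press it outward and slide along it
- gate_lip (a point): free end of the gate's lip, mid-height. The lip is a flat tongue turned in square from the arm's lower part, at shaker y = 0 to +4 mm when shut, reaching across the lane from the arm to x = -18 mm, blocking the rack. It stands 12 to 26 mm above the deck; a fingertip higher than that passes over it
- gate_hinge (a point): the gate's hinge axis (upright) at the arm's top edge, 60 mm above the deck, at shaker x = -43.5, y = -230 mm
- rack: plywood rack in the lane before the gate: 99 mm long (y, along the lane), 67 mm wide, cell walls 40 mm high, end boards 64 mm high. About 0.35 kg full. Origin: centre of its underside, axes about the shaker's. Its leading end starts 10 to 40 mm short of the lip. Home, its origin is at shaker y = +61.5 mm, its rear 8 mm past the lip. It slides easily (friction about 0.3); pushed high and sideways it can tip
- rack_rear (a point): middle of the outer face of the rack's rear end board, where it is pushed, 50 mm above the rack's underside, 49.5 mm behind its origin. With the gate at 0.15 rad its arm, beside the lip, stands 43 mm out from the rack's near side, so the holding and the pushing finger must be spread: one on the arm, the other on this board
- bottle0: dropper bottle standing loose in the rack, 25 mm thick, 76 mm tall; origin centre of its underside
- bottle1: dropper bottle standing loose in the rack, 25 mm thick, 76 mm tall; origin centre of its underside
- bottle2: dropper bottle standing loose in the rack, 25 mm thick, 76 mm tall; origin centre of its underside
- bottle3: dropper bottle standing loose in the rack, 25 mm thick, 76 mm tall; origin centre of its underside
- bottle4: dropper bottle standing loose in the rack, 25 mm thick, 76 mm tall; origin centre of its underside
- bottle5: dropper bottle standing loose in the rack, 25 mm thick, 76 mm tall; origin centre of its underside
- jar: bystander: thinner jar with white cap, 44 mm wide, 75 mm tall, beyond the shaker; origin at its underside
- tape: bystander: roll of blue tape lying flat, 100 mm across, 24 mm high; origin at its underside
- cup: bystander: green cup, 60 mm wide, 55 mm tall, past the end-stop end of the shaker; origin at its underside
- dish: bystander: small bowl, 100 mm wide, 30 mm high; origin at its underside
- palette: bystander: white plate-like palette, 130 mm wide, 14 mm high, before the infeed end; origin at its underside
- knife: bystander: hobby knife lying between shaker and robot, 147 mm long, 10 mm thick; origin at its underside
- spare: bystander: single dropper bottle, 25 mm thick, 76 mm tall, standing between shaker and robot; origin at its underside

How it is judged (in metres and radians):
On the way, in this order (a step that is already met when the one before it is completed fails the run):
1. a finger holds the gate open, clear of the lane, before the rack reaches it (value of joint gate above 0.1 rad and contact force between the fingers and gate above 0.3 N and y of rack in the frame of shaker below -0.0495 m), for 0.1 s.
2. the rack is home against the end stop while a finger still holds the gate open (value of joint gate above 0.1 rad and contact force between the fingers and gate above 0.3 N and y of rack in the frame of shaker above 0.057 m and x of rack in the frame of shaker between -0.007 and 0.007 m), for 0.15 s.
At the end, for the whole second after the job is handed in: The rack stands upright and at rest in the lane, its end within 4.5 mm of the end stop, all six bottles in their cells, and the gate has sprung shut behind it (under 0.03 rad) (y of rack in the frame of shaker above 0.057 m and x of rack in the frame of shaker between -0.007 and 0.007 m and value of joint gate below 0.03 rad and linear speed of rack below 0.01 m/s and angle between rack's own z axis and vertical below 0.05 rad and z of each of bottle0, bottle1, bottle2, bottle3, bottle4, bottle5 in the frame of rack below 0.015 m and angle between each of bottle0, bottle1, bottle2, bottle3, bottle4, bottle5's own z axis and vertical below 0.3 rad); the robot touches nothing.
It fails at once if the gate presses or scrapes on the rack (more than 1 N) (contact force between gate and rack above 1 N).
It fails at once if the rack is lifted (8 mm) or tipped (0.15 rad) (height (world z) of rack above 0.07 m or angle between rack's own z axis and vertical above 0.15 rad).
It fails at once if a bottle is lifted out of its cell (15 mm) (z of any of bottle0, bottle1, bottle2, bottle3, bottle4, bottle5 in the frame of rack above 0.018 m).
It fails at once if a bystander is moved more than 20 mm or knocked over (distance of any of jar, tape, cup, dish, palette, knife, spare from where it was at the start of the episode above 0.02 m or angle between any of jar, tape, cup, dish, palette, knife, spare's own z axis and vertical above 0.5 rad).
It also fails if it takes over 40 s, if anything falls off the work surface, if the arm or the gripper's body presses on something with over 40 N, if the wrist force passes 120 N, or if a joint passes its speed limit or range.

## Working session

There is one attempt and no reset: what is moved stays moved. The work goes in short steps, Python scripts to look and compute and a tool call to move; the robot and the scene stay as the last step left them, time stands still between calls to the robot, and variables do not carry over. Pictures are saved under pics/ and viewed, about 8 in all and at most 12, crops included, and the job is handed in when it is done.

Besides the shell and the picture viewer there is one more tool, called after ">>>" in YAML: its name, and indented under it one key for each argument. apply_moves: Moves the arm, as the interface text tells. Its arguments: {"type":"object","properties":{"commands":{"type":"array"},"newtons":{"type":"number"}},"required":["commands"]}

```bash
mkdir -p pics; ls; cat > h.py <<'E'
import numpy as np, cv2
from workcell import bot, cams
def cloud(c):
    K=c["camera_matrix"];d=c["depth"];v,u=np.mgrid[:480,:640]
    P=np.stack([(u-K[0,2])/K[0,0]*d,(v-K[1,2])/K[1,1]*d,d],-1)
    return (P-c["t"])@c["R"]   # R^T (P-t)
def proj(c,X):
    p=(np.atleast_2d(X)@c["R"].T+c["t"])@c["camera_matrix"].T
    return p[:,:2]/p[:,2:]
E
python3 - <<'E'
from h import *
print(bot.get_obs())
for n in("scene","side"):
    c=cams.camera(n);cv2.imwrite(f"pics/{n}0.png",c["frame"]);np.savez(f"{n}0.npz",**c)
    print(n,-c["R"].T@c["t"])
    for k in("shaker","rack","gate_arm","spare","knife"):
        print(k,[(np.round(r["rect"]),round(r["confidence"],2)) for r in cams.spot_in(k,n)[:2]])
E
```

```text
pics
{'time': 0.0, 'q': array([-1.50565837e-03,  5.01157190e+00,  1.00346336e+01,  9.50974950e+01,
       -3.27847783e-04,  8.99989295e+01]), 'qd': array([-0.01522105,  0.06749438,  0.04826018, -0.08488776, -0.02906166,
        0.08860963]), 'joint_efforts': array([ 7.68234549e-04, -5.20392072e+01,  4.64802504e+01,  1.63646933e-02,
        2.23589603e-05, -6.77332673e-05]), 'ee_pos': array([ 5.49787715e-01, -1.60784808e-05,  2.30580130e-01]), 'tcp_rot': array([ -89.74870827,   89.92556596, -179.74914317]), 'wrist_force': array([-0.67356382, -0.09011929, -0.10676645]), 'torque': array([-0.03629362,  0.02616607,  0.05230997]), 'opening': 0.08568301369675527}
scene [ 1.28883598 -0.47108892  0.62337767]
shaker [(array([210., 188., 400., 332.]), 0.92), (array([224., 197., 323., 267.]), 0.25)]
rack [(array([268., 208., 334., 261.]), 0.92)]
gate_arm [(array([223., 195., 325., 268.]), 0.63)]
spare [(array([219., 242., 225., 260.]), 0.43)]
knife [(array([316., 208., 326., 234.]), 0.32)]
side [0.09922017 0.64496867 0.58856958]
shaker [(array([239., 206., 408., 389.]), 0.96)]
rack [(array([312., 228., 368., 290.]), 0.64)]
gate_arm [(array([333., 213., 393., 306.]), 0.76), (array([166., 324., 235., 372.]), 0.68)]
spare [(array([410., 249., 424., 291.]), 0.92), (array([350., 228., 361., 251.]), 0.32)]
knife [(array([398., 311., 417., 366.]), 0.79), (array([334., 210., 390., 307.]), 0.23)]
```

```bash
python3 - <<'E'
from h import *
for n,(x0,y0,x1,y1) in(("scene",(180,160,440,360)),("side",(140,180,460,420))):
    f=cv2.imread(f"pics/{n}0.png")[y0:y1,x0:x1]
    s=800/(x1-x0)
    f=cv2.resize(f,None,fx=s,fy=s,interpolation=cv2.INTER_CUBIC)[:600]
    cv2.imwrite(f"pics/{n}1.png",f)
# fit deck
for n in("scene","side"):
    c=dict(np.load(f"{n}0.npz"));X=cloud(c)
    m=(c["depth"]>0)&(abs(X[...,2]-.062)<.005)&(X[...,0]>.25)&(X[...,0]<.85)
    m=cv2.morphologyEx(m.astype(np.uint8),cv2.MORPH_OPEN,np.ones((2,2)))
    k,l,st,_=cv2.connectedComponentsWithStats(m);print(n,st[1:][st[1:,4]>60].tolist())
    P=X[m>0][:,:2].astype(np.float32);print(cv2.minAreaRect(P),np.median(X[m>0][:,2]))
    print(P.min(0),P.max(0))
E
```

```text
scene [[428, 135, 183, 79, 1411], [326, 199, 26, 17, 213], [332, 207, 45, 37, 838], [207, 217, 196, 94, 4819], [374, 252, 19, 9, 61]]
((0.493971586227417, 0.4069395661354065), (0.6343339085578918, 2.2822344303131104), 26.621044158935547) 0.062053814247928524
[ 0.26510343 -0.47108892] [1.288836  1.5686582]
side [[405, 162, 61, 13, 189], [467, 171, 132, 28, 499], [244, 225, 164, 140, 6145], [292, 280, 53, 53, 1421], [242, 292, 23, 9, 92], [0, 433, 59, 47, 475]]
((0.5408419370651245, -0.7236781120300293), (0.5658696293830872, 2.8200509548187256), 6.537097454071045) 0.062352835605018524
[ 0.09922016 -2.1115582 ] [0.835031  0.6449687]
```

View pics/scene1.png

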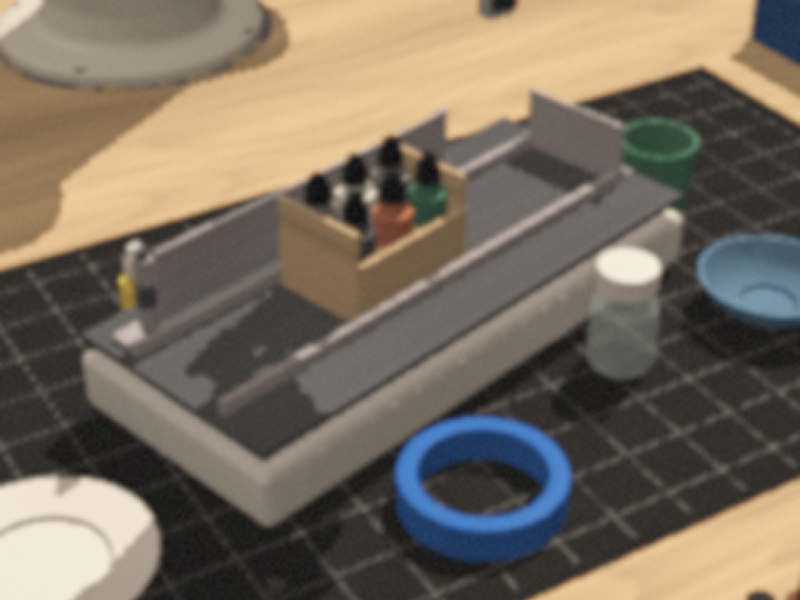

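View pics/side1.png

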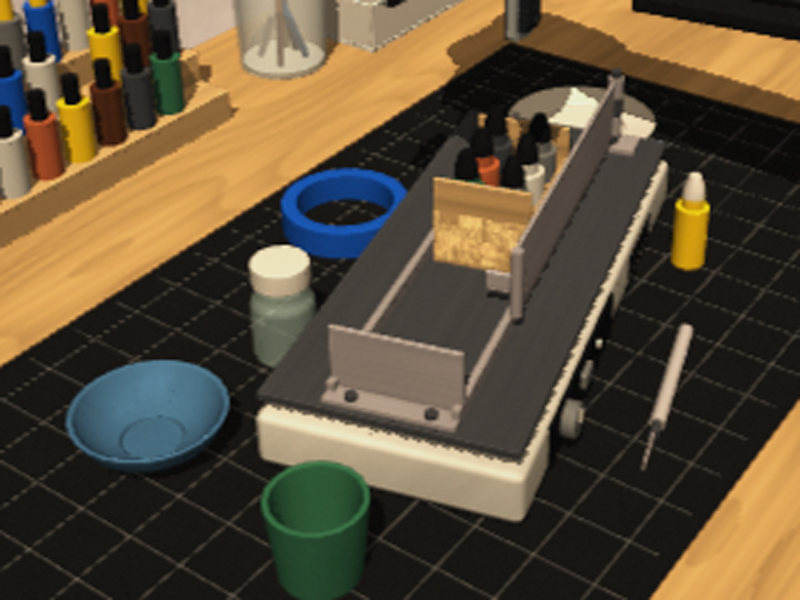

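The scene view shows the shaker with its rack before the gate. The gate arm is on the robot side and the infeed end is at -y. The yellow spare stands beside the infeed half and the knife beside the dial end. Next I fit the deck.

```bash
python3 - <<'E'
from h import *
pts=[]
for n in("scene","side"):
    c=dict(np.load(f"{n}0.npz"));X=cloud(c)
    m=((c["depth"]>0)&(abs(X[...,2]-.062)<.003)).astype(np.uint8)
    k,l,st,_=cv2.connectedComponentsWithStats(m);
    R=(X[...,0]>.3)&(X[...,0]<.85)&(abs(X[...,1])<.4)&(m>0)
    best=max(range(1,k),key=lambda i:(R&(l==i)).sum())
    m=cv2.morphologyEx((R&(l==best)).astype(np.uint8),cv2.MORPH_OPEN,np.ones((3,3)))
    P=X[m>0][:,:2].astype(np.float32);pts.append(P)
    print(n,len(P),cv2.minAreaRect(P),cv2.boxPoints(cv2.minAreaRect(P)).round(3).tolist())
P=np.vstack(pts);b=cv2.minAreaRect(P);print(b)
(cx,cy),(w,h),a=b
a=np.radians(a)
if w>h:a-=np.pi/2   # x axis short side
if a>np.pi/4:a-=np.pi/2
x=np.array([np.cos(a),np.sin(a)]);y=np.array([-x[1],x[0]])
O=np.array([cx,cy])+y*.06
print("yaw",np.degrees(a),"O",O)
np.savez("fr.npz",O=O,a=a)
for n in("scene","side"):
    c=dict(np.load(f"{n}0.npz"));X=cloud(c);ok=c["depth"]>0
    S=np.stack([(X[...,:2]-O)@x,(X[...,:2]-O)@y,X[...,2]-.062],-1)
    def s(nm,m):
        m=m&ok
        if m.sum():print(n,nm,m.sum(),np.percentile(S[m],[2,10,50,90,98],axis=0).round(4).tolist())
    z=S[...,2]
    s("arm",(abs(S[...,0]+.043)<.012)&(z>.03)&(z<.056)&(abs(S[...,1]+.1)<.15))
    s("stop",(abs(S[...,0])<.05)&(z>.012)&(z<.05)&(abs(S[...,1]-.115)<.02))
    s("rackbox",(abs(S[...,0])<.035)&(z>.01)&(z<.038)&(S[...,1]>-.2)&(S[...,1]<.05))
    s("railfar",(abs(S[...,0]-.039)<.012)&(z>.006)&(z<.012)&(S[...,1]<-.14)&(S[...,1]>-.24))
    s("railnear",(abs(S[...,0]+.039)<.012)&(z>.006)&(z<.012)&(S[...,1]>.04)&(S[...,1]<.1))
    s("spare",(S[...,0]<-.09)&(S[...,0]>-.2)&(X[...,2]>.03)&(abs(S[...,1])<.25))
E
```

```text
scene 4371 ((0.5462677478790283, -0.03239817917346954), (0.16487577557563782, 0.390703946352005), 14.310662269592285) [[0.4180000126361847, 0.13699999451637268], [0.5149999856948853, -0.24199999868869781], [0.6740000247955322, -0.20100000500679016], [0.578000009059906, 0.1770000010728836]]
side 5502 ((0.5441620945930481, -0.03278458118438721), (0.16510121524333954, 0.3886227607727051), 15.20142936706543) [[0.414000004529953, 0.13300000131130219], [0.5149999856948853, -0.24199999868869781], [0.675000011920929, -0.19900000095367432], [0.5730000138282776, 0.17599999904632568]]
((0.5447568893432617, -0.03284016251564026), (0.16646063327789307, 0.3891187012195587), 15.153971672058105)
yaw 15.153971672058107 O [0.52907206 0.02507345]
scene arm 808 [[-0.046, -0.2359, 0.0307], [-0.0452, -0.2273, 0.0329], [-0.0435, -0.1642, 0.0445], [-0.0408, 0.0015, 0.0538], [-0.0342, 0.021, 0.0557]]
scene stop 455 [[-0.041, 0.1081, 0.0127], [-0.0342, 0.1092, 0.0155], [0.0009, 0.1111, 0.0297], [0.0338, 0.1132, 0.0437], [0.0397, 0.1146, 0.0462]]
scene rackbox 809 [[-0.0303, -0.135, 0.0104], [-0.0174, -0.134, 
[... 753 characters left out ...]
124, 0.0157], [-0.0025, 0.1138, 0.03], [0.0318, 0.1151, 0.0442], [0.0384, 0.116, 0.0461]]
side rackbox 593 [[-0.0317, -0.1096, 0.0106], [-0.0277, -0.0383, 0.0135], [-0.005, -0.0356, 0.0248], [0.0234, 0.0016, 0.0359], [0.0294, 0.0037, 0.0375]]
side railfar 4 [[0.0357, -0.2395, 0.0091], [0.0361, -0.2394, 0.0092], [0.0383, -0.2386, 0.0094], [0.0396, -0.238, 0.0105], [0.0397, -0.238, 0.0108]]
side railnear 102 [[-0.0425, 0.0419, 0.0066], [-0.0423, 0.0463, 0.0074], [-0.0406, 0.0706, 0.0094], [-0.0379, 0.0946, 0.0103], [-0.0375, 0.0984, 0.0109]]
side spare 356 [[-0.1289, -0.1865, -0.0312], [-0.1258, -0.1824, -0.029], [-0.1158, -0.1758, -0.0168], [-0.093, 0.0587, 0.0072], [-0.0904, 0.0652, 0.0139]]
```

Frame: yaw is about 15.1° and the origin about (0.529, 0.025). The rack's rear is at shaker y ≈ -134 mm. The jaw axis will lie along shaker x, with the holding finger's back on the gate arm and the other finger's edge on the rear board.

```bash
cat >> h.py <<'E'
from scipy.spatial.transform import Rotation as Ro
def st():
    o=bot.get_obs();f=np.load("fr.npz");O,a=f["O"],float(f["a"])
    R=Ro.from_euler("xyz",o["tcp_rot"],degrees=True).as_matrix()
    S=np.array([[np.cos(a),np.sin(a),0],[-np.sin(a),np.cos(a),0],[0,0,1]])
    p=S@(o["ee_pos"]-[*O,0]); return o,R,S,p
def go(t,):
    "shift in tool axes to shaker-frame target (x,y,world z)"
    o,R,S,p=st(); return R.T@S.T@(np.array(t)-p)
def show():
    o,R,S,p=st();print("t",round(o["time"],2),"p_sh",p.round(4),"jaw in sh",(S@R[:,1]).round(3),"tz",(S@R[:,2]).round(3),"F_sh",(S@o["wrist_force"]).round(2),"open",round(o["opening"],4),"q6",o["q"][5].round(1))
E
python3 - <<'E'
from h import *
show();print(go([.008,-.160,.231]))
o,R,S,p=st();print(np.round(S@R,3))
c=cams.camera("wrist");print(c["mount"].round(3))
E
```

```text
t 0.6 p_sh [ 0.0136 -0.0297  0.2313] jaw in sh [ 0.965 -0.261  0.   ] tz [-0.261 -0.965  0.   ] F_sh [-0.42  0.81  0.2 ] open 0.0851 q6 90.0
[0.00030386 0.02863017 0.12726443]
[[ 0.     0.965 -0.261]
 [-0.    -0.261 -0.965]
 [-1.     0.     0.   ]]
[[ 0.    -0.301  0.954 -0.142]
 [ 1.    -0.    -0.    -0.001]
 [ 0.     0.954  0.301 -0.076]
 [ 0.     0.     0.     1.   ]]
```

>>> apply_moves:
  commands:
    - [0,0.015,0.06,-0.13,0.3]
    - [0,0.0286,0.1,-0.2645,0.3]
    - [0,0.0286,0.1273,-0.2645,0.3]
    - [0,0.0286,0.1273,-0.2645,0.3]
    - [0,0.0286,0.1273,-0.2645,0.3]
    - [0,0.0286,0.1273,-0.2645,0.3]
    - [0,0.0286,0.1273,-0.2645,0.3]
  newtons: 40

```text
time: 1.35
ee_pos: [0.5786, -0.1263, 0.2316]
tcp_rot: [79.5, 90.0, 4.8]
wrist_force: [0.2, -0.4, 0.5]
opening: 0.0555
```

```bash
python3 - <<'E'
from h import *
show()
o,R,S,p=st();c=cams.camera("wrist");f=c["frame"].copy();M=c["mount"]
f0=np.load("fr.npz")
def pw(X): # shaker xyz(world z) -> pixel
    W=S.T@np.array(X)+[*f0["O"],0]; t=R.T@(W-o["ee_pos"]); q=M[:3,:3].T@(t-M[:3,3]); k=c["camera_matrix"]@q; return tuple(int(v) for v in k[:2]/k[2])
for X in([-.042,-.222,.122],[-.042,-.1,.122],[-.042,.028,.122],[0,-.134,.126],[-.0335,-.134,.126],[.0335,-.134,.126],[.0365,-.24,.071],[.0365,-.15,.071],[-.0365,-.2,.071],[0,-.035,.126]):
    cv2.circle(f,pw(X),3,(0,0,255),1)
cv2.imwrite("pics/w1.png",f)
K=c["camera_matrix"];d=c["depth"];v,u=np.mgrid[:480,:640]
P=np.stack([(u-K[0,2])/K[0,0]*d,(v-K[1,2])/K[1,1]*d,d],-1)
T=P@M[:3,:3].T+M[:3,3]; W=T@R.T+o["ee_pos"]; Q=(W-[*f0["O"],0])@S.T
def s(n,m):
    m=m&(d>0)
    if m.sum()>5: print(n,m.sum(),np.percentile(Q[m],[2,50,98],axis=0).round(4).tolist())
z=Q[...,2];x=Q[...,0];y=Q[...,1]
s("boardtop",(abs(x)<.03)&(abs(z-.126)<.004)&(abs(y+.134)<.012))
s("armtop",(abs(x+.043)<.008)&(abs(z-.122)<.004)&(y>-.23)&(y<.03))
s("deck",(abs(x)<.03)&(y<-.14)&(abs(z-.062)<.006))
tip=(T[...,0]>-.06)&(abs(T[...,1])<.08)&(abs(T[...,2])<.03)&(d>0)&(z>.17)
for sg in(-1,1):
    m=tip&(T[...,1]*sg>0)
    if m.sum(): print("finger",sg,m.sum(),T[m].min(0).round(4),T[m].max(0).round(4))
E
```

```text
t 1.35 p_sh [ 0.0083 -0.159   0.2316] jaw in sh [1.    0.001 0.   ] tz [ 0.001 -1.     0.   ] F_sh [ 0.06 -0.44  0.52] open 0.0555 q6 62.5
boardtop 620 [[-0.0286, -0.1343, 0.1225], [0.0006, -0.1321, 0.1255], [0.0287, -0.1302, 0.127]]
armtop 1774 [[-0.0461, -0.2265, 0.1183], [-0.0442, -0.1001, 0.1215], [-0.0403, -0.0194, 0.1234]]
deck 8075 [[-0.0288, -0.2517, 0.0604], [-0.0001, -0.1971, 0.0618], [0.0289, -0.1497, 0.0632]]
finger -1 9228 [-0.06   -0.0623 -0.0139] [-0.0033 -0.0261  0.013 ]
finger 1 9234 [-0.06    0.0232 -0.0139] [-0.0033  0.0597  0.0132]
```

View pics/w1.png

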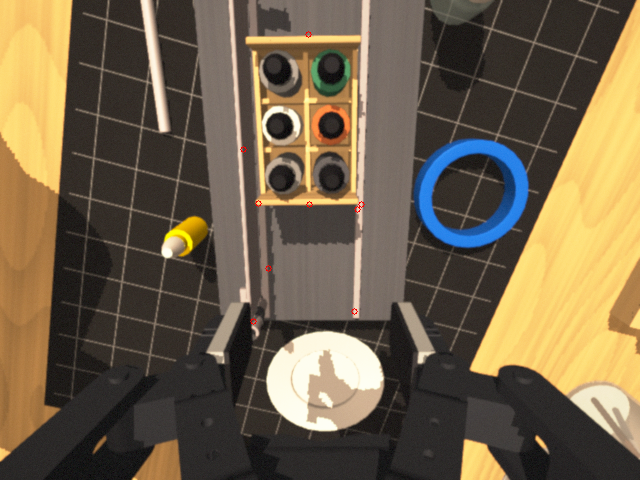

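The wrist view matches the model. The rear board is at rows ~203, the arm at columns 240–265, and the lane behind the rack is empty. The fingers flare outward above the tips, so I measure that profile.

```bash
python3 - <<'E'
from h import *
c=cams.camera("wrist");M=c["mount"];K=c["camera_matrix"];d=c["depth"];v,u=np.mgrid[:480,:640]
P=np.stack([(u-K[0,2])/K[0,0]*d,(v-K[1,2])/K[1,1]*d,d],-1)
T=P@M[:3,:3].T+M[:3,3]
for a in range(-60,0,5):
    m=(d>0)&(T[...,0]*1e3>=a)&(T[...,0]*1e3<a+5)&(abs(T[...,2])<.05)&(abs(T[...,1])<.12)
    if m.sum()>10:
        t=T[m];L=t[t[:,1]<0];Rr=t[t[:,1]>0]
        print(a,[np.percentile(q[:,1],[1,99]).round(4).tolist()+[q[:,2].min().round(4)] for q in(L,Rr) if len(q)])
print(go([.018,-.163,.092]))
E
```

```text
-60 [[-0.0612, -0.0277, np.float64(-0.0138)], [0.0249, 0.0583, np.float64(-0.0142)]]
-55 [[-0.0603, -0.029, np.float64(-0.0138)], [0.0261, 0.0574, np.float64(-0.0138)]]
-50 [[-0.0557, -0.0306, np.float64(-0.0137)], [0.0278, 0.0537, np.float64(-0.0139)]]
-45 [[-0.0416, -0.029, np.float64(-0.0122)], [0.0261, 0.0383, np.float64(-0.012)]]
-40 [[-0.0412, -0.0289, np.float64(-0.0113)], [0.0261, 0.0387, np.float64(-0.0115)]]
-35 [[-0.0426, -0.0289, np.float64(-0.0114)], [0.0261, 0.0398, np.float64(-0.0114)]]
-30 [[-0.0425, -0.0289, np.float64(-0.0111)], [0.0261, 0.0398, np.float64(-0.0114)]]
-25 [[-0.0426, -0.029, np.float64(-0.0113)], [0.0261, 0.0398, np.float64(-0.0111)]]
-20 [[-0.0426, -0.029, np.float64(-0.0112)], [0.0261, 0.0397, np.float64(-0.0113)]]
-15 [[-0.0417, -0.0289, np.float64(-0.0113)], [0.0261, 0.0388, np.float64(-0.0111)]]
-10 [[-0.0358, -0.0289, np.float64(-0.0107)], [0.0262, 0.0326, np.float64(-0.0109)]]
-5 [[-0.0294, -0.0291, np.float64(-0.007)], [0.0262, 0.0266, np.float64(-0.0086)]]
[0.13956508 0.00968816 0.0038724 ]
```

>>> apply_moves:
  commands:
    - [0.045,0.0097,0.004,0,0.3]
    - [0.09,0.0097,0.004,0,0.3]
    - [0.12,0.0097,0.004,0,0.3]
    - [0.1396,0.0097,0.004,0,0.3]
    - [0.1396,0.0097,0.004,0,0.3]
    - [0.1396,0.0097,0.004,0,0.3]

```text
time: 2.05
ee_pos: [0.5892, -0.1273, 0.0927]
tcp_rot: [68.8, 90.0, -5.9]
wrist_force: [0.7, -0.2, 0.7]
opening: 0.0553
```

```bash
python3 - <<'E'
from h import *
show();print(go([-.022,-.163,.092]))
E
```

```text
t 2.05 p_sh [ 0.0182 -0.1628  0.0927] jaw in sh [1.    0.002 0.001] tz [ 0.002 -1.     0.   ] F_sh [ 0.67 -0.36  0.7 ] open 0.0553 q6 62.5
[ 0.00072078 -0.04020691  0.00014889]
```

>>> apply_moves:
  commands:
    - [0,-0.01,0,0,0.3]
    - [0,-0.018,0,0,0.3]
    - [0,-0.024,0,0,0.3]
    - [0,-0.03,0,0,0.3]
    - [0,-0.036,0,0,0.3]
    - [0,-0.038,0,0,0.3]
    - [0,-0.04,0,0,0.3]
    - [0,-0.04,0,0,0.3]
    - [0,-0.04,0,0,0.3]

```text
time: 2.95
ee_pos: [0.5525, -0.1384, 0.0945]
tcp_rot: [66.1, 89.6, -8.7]
wrist_force: [9.6, -0.5, -0.4]
opening: 0.0555
```

```bash
cat >> h.py <<'E'
def gate(n="scene",save=None):
    "arm/lip/rack positions from the fixed cameras, shaker frame"
    o,R,S,p=st();c=cams.camera(n);X=cloud(c);f=np.load("fr.npz");Q=(X-[*f["O"],.062])@S.T;ok=c["depth"]>0
    if save:cv2.imwrite(save,c["frame"])
    return c,Q,ok
E
python3 - <<'E'
from h import *
show()
c,Q,ok=gate("side","pics/s2.png");x,y,z=Q[...,0],Q[...,1],Q[...,2]
m=ok&(x<-.046)&(x>-.2)&(z>.02)&(z<.058)&(y>-.2)&(y<.05)
print(m.sum(),np.polyfit(y[m],x[m],1) if m.sum()>20 else None, np.percentile(Q[m],[5,50,95],axis=0).round(3))
cv2.imwrite("pics/s2c.png",cv2.resize(c["frame"][160:400,200:460],None,fx=2.3,fy=2.3))
E
```

```text
t 2.95 p_sh [-0.0201 -0.1639  0.0945] jaw in sh [1.    0.002 0.006] tz [ 0.002 -1.     0.003] F_sh [ 9.13 -2.99 -0.38] open 0.0555 q6 60.7
508 [-0.34320655 -0.115433  ] [[-0.126 -0.166  0.021]
 [-0.099 -0.041  0.039]
 [-0.053  0.014  0.056]]
```

View pics/s2c.png

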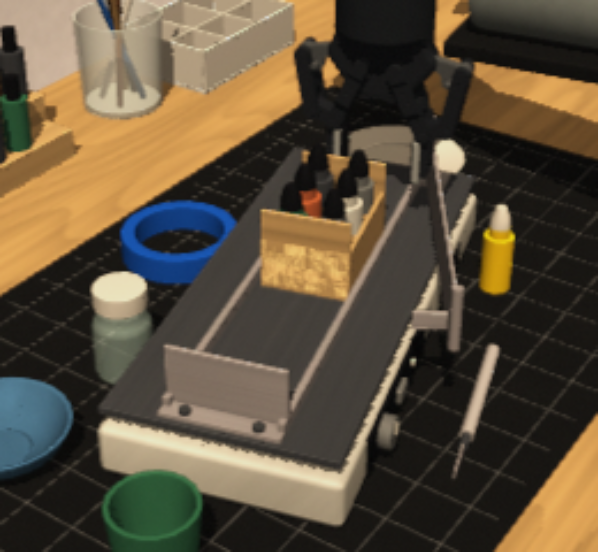

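The gate is held at about 0.33 rad. The arm leans out past the right edge of the deck, well clear of the spare, and its lip is outside the lane. Now I push.

>>> apply_moves:
  commands:
    - [0.001,-0.002,-0.005,0,0.3]
    - [0.001,-0.003,-0.01,0,0.3]
    - [0.001,-0.004,-0.014,0,0.3]
    - [0.001,-0.005,-0.018,0,0.3]
    - [0.001,-0.006,-0.022,0,0.3]
    - [0.001,-0.006,-0.027,0,0.3]
    - [0.001,-0.007,-0.032,0,0.3]
    - [0.001,-0.007,-0.037,0,0.3]
    - [0.001,-0.008,-0.042,0,0.3]
    - [0.001,-0.008,-0.045,0,0.3]
    - [0.001,-0.008,-0.045,0,0.3]

```text
time: 4.1
ee_pos: [0.5339, -0.0972, 0.0949]
tcp_rot: [65.5, 89.4, -9.2]
wrist_force: [5.9, 0.9, -0.3]
opening: 0.0555
```

```bash
cat >> h.py <<'E'
def chk(tag):
    show()
    c,Q,ok=gate("side");x,y,z=Q[...,0],Q[...,1],Q[...,2]
    m=ok&(x<-.05)&(x>-.13)&(z>.042)&(z<.058)&(y>-.2)&(y<.05)
    print("arm slope",np.polyfit(y[m],x[m],1) if m.sum()>20 else None)
    m=ok&(abs(x)<.03)&(z>.015)&(z<.06)&(y>-.06)&(y<.125)
    h,e=np.histogram(y[m],bins=np.arange(-.06,.127,.003));print("rack front y",e[h.argmax()].round(3),"n",h.max(),np.median(y[m]))
    cv2.imwrite(f"pics/{tag}.png",cv2.resize(c["frame"][160:400,200:460],None,fx=2.3,fy=2.3))
    c,Q,ok=gate("scene");x,y,z=Q[...,0],Q[...,1],Q[...,2]
    m=ok&(x>.022)&(x<.045)&(z>.014)&(z<.036)
    print("rack far side x",np.median(x[m]),"y",np.percentile(y[m],[3,97]),"slope",np.polyfit(y[m],x[m],1)[0])
E
python3 -c "from h import *;chk('s3')"
```

```text
t 4.1 p_sh [-0.0273 -0.1193  0.0949] jaw in sh [1.    0.002 0.01 ] tz [ 0.002 -1.     0.005] F_sh [ 5.93 -0.7  -0.27] open 0.0555 q6 64.4
arm slope [-0.34895282 -0.10340048]
rack front y -0.012 n 577 -0.008674125271157053
rack far side x 0.02870806336505307 y [-0.10777869  1.74411313] slope 0.0025693402037345863
```

>>> apply_moves:
  commands:
    - [0.002,-0.002,-0.004,0,0.3]
    - [0.002,-0.002,-0.008,0,0.3]
    - [0.002,-0.002,-0.013,0,0.3]
    - [0.002,-0.003,-0.018,0,0.3]
    - [0.002,-0.003,-0.023,0,0.3]
    - [0.002,-0.003,-0.028,0,0.3]
    - [0.002,-0.004,-0.033,0,0.3]
    - [0.002,-0.004,-0.038,0,0.3]
    - [0.002,-0.005,-0.043,0,0.3]
    - [0.002,-0.005,-0.048,0,0.3]
    - [0.002,-0.005,-0.052,0,0.3]
    - [0.002,-0.005,-0.052,0,0.3]

```text
time: 5.4
ee_pos: [0.5153, -0.0481, 0.093]
tcp_rot: [68.4, 89.4, -6.3]
wrist_force: [3.9, 1.6, 2.8]
opening: 0.0552
```

```bash
python3 -c "from h import *;chk('s4')"
```

```text
t 5.4 p_sh [-0.0324 -0.067   0.093 ] jaw in sh [1.    0.002 0.01 ] tz [ 0.002 -1.     0.004] F_sh [4.2  0.56 2.75] open 0.0552 q6 69.4
arm slope [-0.27691252 -0.08863733]
rack front y 0.042 n 543 0.0427541021392005
rack far side x 0.028608242741300527 y [-0.05559237  1.75117674] slope 0.0030643396261850063
```

View pics/s4.png

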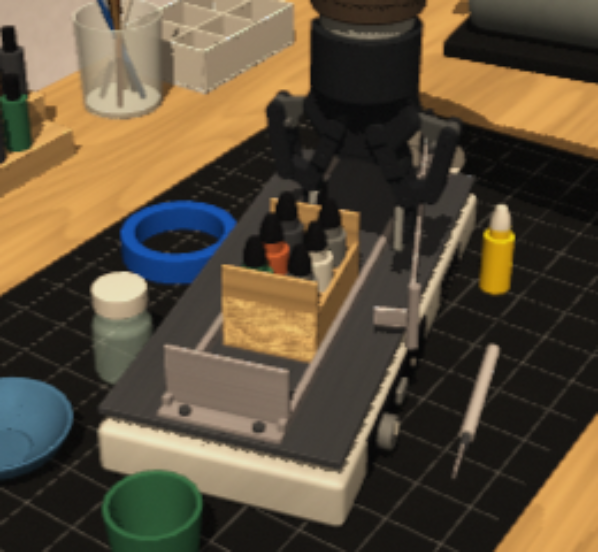

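The rack is moving straight, with its front at shaker y ≈ 43 mm. The lip stands well outside the near rail, and nothing else has been disturbed.

>>> apply_moves:
  commands:
    - [0.001,-0.001,-0.004,0,0.3]
    - [0.001,-0.001,-0.008,0,0.3]
    - [0.001,-0.001,-0.013,0,0.3]
    - [0.001,-0.002,-0.018,0,0.3]
    - [0.001,-0.002,-0.023,0,0.3]
    - [0.001,-0.002,-0.028,0,0.3]
    - [0.001,-0.003,-0.033,0,0.3]
    - [0.001,-0.003,-0.038,0,0.3]
    - [0.001,-0.004,-0.043,0,0.3]
    - [0.001,-0.004,-0.048,0,0.3]
    - [0.001,-0.004,-0.053,0,0.3]
    - [0.001,-0.004,-0.056,0,0.3]

```text
time: 6.7
ee_pos: [0.4965, 0.0052, 0.0916]
tcp_rot: [69.8, 89.4, -4.9]
wrist_force: [2.6, -1.8, 0.4]
opening: 0.0552
```

```bash
python3 -c "from h import *;chk('s5')"
```

```text
t 6.7 p_sh [-0.0366 -0.0106  0.0916] jaw in sh [1.    0.003 0.01 ] tz [ 0.003 -1.     0.004] F_sh [ 2.07 -2.42  0.42] open 0.0552 q6 75.3
arm slope [-0.1620371  -0.07856679]
rack front y 0.111 n 415 0.09914882712975576
rack far side x 0.028828745161715172 y [1.39590440e-03 1.75212623e+00] slope 0.0029906060684306074
```

>>> apply_moves:
  commands:
    - [0,-0.001,-0.003,0,0.3]
    - [0,-0.001,-0.006,0,0.3]
    - [0,-0.001,-0.009,0,0.3]
    - [0,-0.001,-0.011,0,0.3]
    - [0,-0.001,-0.012,0,0.3]
    - [0,-0.001,-0.013,0,0.3]
    - [0,-0.001,-0.013,0,0.3]
    - [0,-0.001,-0.013,0,0.3]

```text
time: 7.6
ee_pos: [0.4928, 0.0158, 0.0917]
tcp_rot: [54.9, 89.3, -19.9]
wrist_force: [6.9, -12.4, -0.4]
opening: 0.0554
```

```bash
python3 -c "from h import *;chk('s6')"
```

```text
t 7.6 p_sh [-0.0375  0.0006  0.0917] jaw in sh [1.    0.001 0.01 ] tz [ 0.001 -1.     0.007] F_sh [  3.39 -13.78  -0.42] open 0.0554 q6 76.8
arm slope [-0.13673322 -0.07732708]
rack front y 0.111 n 447 0.11001044875897577
rack far side x 0.028960703735238815 y [0.01171195 1.74446349] slope 0.0029647887158890506
```

View pics/s6.png

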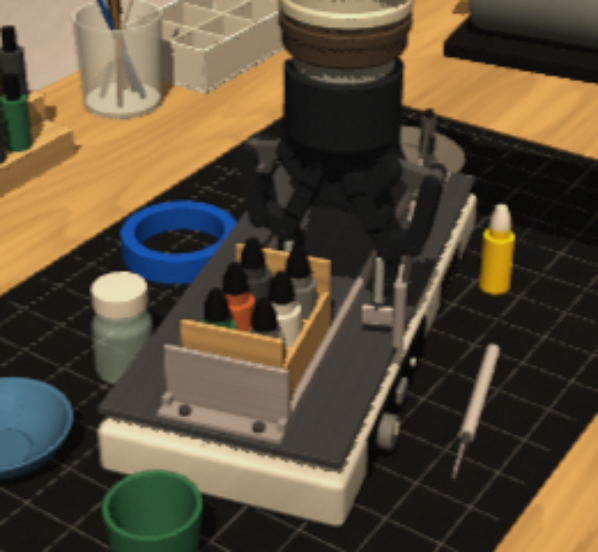

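The rack is home against the stop: its rear is at y ≈ +11.7 mm, about 14 N is pressing against the stop, and the gate is still held out. Next I back off, let the gate follow the finger shut, then lift.

>>> apply_moves:
  commands:
    - [0,0,0,0,0.3]
    - [0,0,0.004,0,0.3]
    - [0,0,0.01,0,0.3]
    - [0,0,0.018,0,0.3]
    - [0,0.006,0.02,0,0.3]
    - [0,0.014,0.02,0,0.3]
    - [0,0.022,0.02,0,0.3]
    - [0,0.03,0.02,0,0.3]
    - [0,0.038,0.02,0,0.3]
    - [0,0.046,0.02,0,0.3]
    - [0,0.052,0.02,0,0.3]
    - [0,0.052,0.02,0,0.3]

```text
time: 8.9
ee_pos: [0.5487, 0.0103, 0.0921]
tcp_rot: [53.7, 89.3, -21.1]
wrist_force: [-1.0, -0.1, 1.0]
opening: 0.0555
```

>>> apply_moves:
  commands:
    - [-0.02,0,0,0,0.3]
    - [-0.05,0,0.01,0,0.3]
    - [-0.09,0,0.02,0,0.3]
    - [-0.14,0,0.04,0,0.3]
    - [-0.16,0,0.06,0,0.3]
    - [-0.16,0,0.06,0,0.3]

```text
time: 9.5
ee_pos: [0.5637, -0.0488, 0.2566]
tcp_rot: [56.8, 89.0, -18.1]
wrist_force: [0.4, 0.8, 0.2]
opening: 0.0556
```

```bash
python3 - <<'E'
from h import *
chk('s7')
c,Q,ok=gate("side");x,y,z=Q[...,0],Q[...,1],Q[...,2]
m=ok&(x<-.03)&(x>-.1)&(z>.042)&(z<.058)&(y>-.2)&(y<.03);print("arm",np.polyfit(y[m],x[m],1),np.median(x[m]))
c,Q,ok=gate("scene");x,y,z=Q[...,0],Q[...,1],Q[...,2]
m=ok&(abs(x)<.025)&(abs(z-.05)<.008)&(y>-.02)&(y<.03);print("rear y",np.median(y[m]),m.sum())
E
```

```text
t 9.5 p_sh [ 0.0141 -0.0804  0.2566] jaw in sh [ 1.    -0.001  0.015] tz [-0.001 -1.     0.01 ] F_sh [0.58 0.65 0.25] open 0.0556 q6 70.1
arm slope None
rack front y 0.111 n 440 0.10995949529848353
rack far side x 0.02898031365569228 y [0.01116719 1.75178606] slope 0.0028284261199629187
arm [ 0.02529564 -0.04230162] -0.04532532593149227
rear y 0.012303413477565755 154
```

View pics/s7.png

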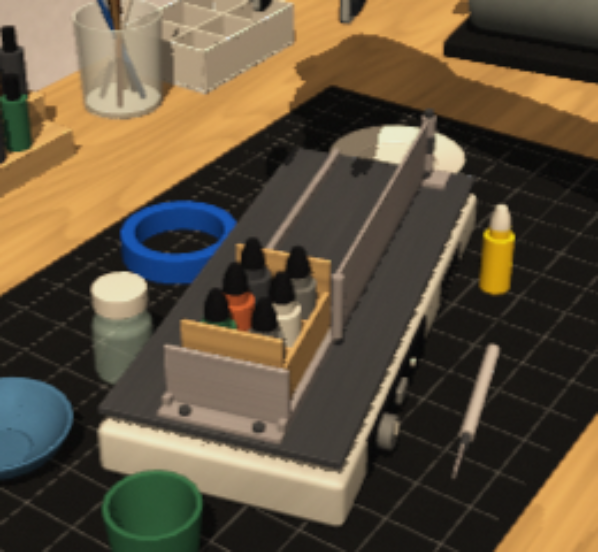

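The rack stands home with all six bottles in it, the gate is shut behind it, and the robot is clear of everything. I'm handing the job in.

```bash
python3 -c "from h import *;print(bot.job_done())"
```

```text
the job is handed in; nothing more can be done
None
```

The rack is home in the shaker with the gate shut behind it, and I handed the job in at about 9.8 s on the robot's clock. No verdict was reported.

- **What I did:** I held the gate open with the back of one finger, at about 0.33 rad to start and about 0.15 rad at the end. The other finger pushed the rack to the end stop, where I read about 14 N. I then backed off 20 mm, let the gate follow the finger shut, and lifted clear.
- **Rack:** In the last check its rear end was at shaker y of about 12 mm, which is home. It stood upright with all six bottles in their cells.
- **Gate:** The arm was in its shut position at x of about -45 mm, which is the sheet's outer face. The fitted line was 0.025 rad off the lane direction, toward the shut side, which I put down to camera noise. The limit is 0.03 rad.
- **Robot and bystanders:** The wrist force was near zero. In the side view the bystanders looked unmoved; I did not measure them.
- **Not measured:** I had no direct reading of contact between gate and rack. The pictures taken during the push showed the lip clear of it.

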